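# Confirm the ear tag shelf count

## Task

Confirm the count on the ear tag shelf, where each place has a yellow push-in marker in front of its goods: press in, gently and in this order, the marker of the green tag buttons, then that of the clear pin box, then that of the steel dosing cup, each right down so that it stays in. Leave the brown bottle's marker up, and do not lift or shift any of the goods or the tools.

Things in the scene. Friction and masses are not known exactly. Their poses are not given: they have to be found in the camera images.
- place_tags: fixed grey board 170 x 105 x 6 mm for the green tag buttons; origin at the centre of its underside; its +x points from the marker to the goods. Its yellow marker stands near the robot's side of it, on the board's centre line 55 mm to -x of the origin, and the green tag buttons about 40 mm to +x. A blue lip 10 mm high runs along its far edge. All four boards and markers look alike
- key_tags_top (a point): centre of the flat top of the yellow round marker in front of the green tag buttons: a cap 34 mm across that stands 22 mm above a black round housing 48 mm across whose top is 28 mm above the table; cap top 50 mm above the table when up, 40 mm when right in and let go. The cap itself is sprung: under a push it gives up to 9 mm more (about 1.2 N per mm) and springs back when let go; the point moves with the cap
- key_tags (a joint): how far the marker of the green tag buttons is pushed in, m: 0 up, 0.010 right in. The plunger slides straight down against about 2.5 N of friction and stays where it is left; the sprung cap on top first gives about 2 mm, then the plunger moves, and after its end stop the cap gives again
- place_box: fixed grey board 170 x 105 x 6 mm for the clear pin box; origin at the centre of its underside; its +x points from the marker to the goods. Its yellow marker stands near the robot's side of it, on the board's centre line 55 mm to -x of the origin, and the clear pin box about 40 mm to +x. A blue lip 10 mm high runs along its far edge. All four boards and markers look alike
- key_box_top (a point): centre of the flat top of the yellow round marker in front of the clear pin box: a cap 34 mm across that stands 22 mm above a black round housing 48 mm across whose top is 28 mm above the table; cap top 50 mm above the table when up, 40 mm when right in and let go. The cap itself is sprung: under a push it gives up to 9 mm more (about 1.2 N per mm) and springs back when let go; the point moves with the cap
- key_box (a joint): how far the marker of the clear pin box is pushed in, m: 0 up, 0.010 right in. The plunger slides straight down against about 2.5 N of friction and stays where it is left; the sprung cap on top first gives about 2 mm, then the plunger moves, and after its end stop the cap gives again
- place_cup: fixed grey board 170 x 105 x 6 mm for the steel dosing cup; origin at the centre of its underside; its +x points from the marker to the goods. Its yellow marker stands near the robot's side of it, on the board's centre line 55 mm to -x of the origin, and the steel dosing cup about 40 mm to +x. A blue lip 10 mm high runs along its far edge. All four boards and markers look alike
- key_cup_top (a point): centre of the flat top of the yellow round marker in front of the steel dosing cup: a cap 34 mm across that stands 22 mm above a black round housing 48 mm across whose top is 28 mm above the table; cap top 50 mm above the table when up, 40 mm when right in and let go. The cap itself is sprung: under a push it gives up to 9 mm more (about 1.2 N per mm) and springs back when let go; the point moves with the cap
- key_cup (a joint): how far the marker of the steel dosing cup is pushed in, m: 0 up, 0.010 right in. The plunger slides straight down against about 2.5 N of friction and stays where it is left; the sprung cap on top first gives about 2 mm, then the plunger moves, and after its end stop the cap gives again
- place_iodine: fixed grey board 170 x 105 x 6 mm for the brown bottle; origin at the centre of its underside; its +x points from the marker to the goods. Its yellow marker stands near the robot's side of it, on the board's centre line 55 mm to -x of the origin, and the brown bottle about 40 mm to +x. A blue lip 10 mm high runs along its far edge. All four boards and markers look alike
- key_iodine_top (a point): centre of the flat top of the yellow round marker in front of the brown bottle: a cap 34 mm across that stands 22 mm above a black round housing 48 mm across whose top is 28 mm above the table; cap top 50 mm above the table when up, 40 mm when right in and let go. The cap itself is sprung: under a push it gives up to 9 mm more (about 1.2 N per mm) and springs back when let go; the point moves with the cap
- key_iodine (a joint): how far the marker of the brown bottle is pushed in, m: 0 up, 0.010 right in. The plunger slides straight down against about 2.5 N of friction and stays where it is left; the sprung cap on top first gives about 2 mm, then the plunger moves, and after its end stop the cap gives again
- tag0: loose green tag button, 30 mm across, 10 mm high, number 1 from the bottom of a stack of four; origin at the centre of its underside
- tag1: loose green tag button, 30 mm across, 10 mm high, number 2 from the bottom of a stack of four; origin at the centre of its underside
- tag2: loose green tag button, 30 mm across, 10 mm high, number 3 from the bottom of a stack of four; origin at the centre of its underside
- tag3: loose green tag button, 30 mm across, 10 mm high, number 4 from the bottom of a stack of four; origin at the centre of its underside
- pin_box: loose clear plastic box of pins with closed snap lid, 53 x 73 x 29 mm; origin at the centre of its underside
- dosing_cup: loose stainless dosing cup, 56 mm across the rim, 60 mm high; origin at the centre of its underside
- iodine: loose small brown bottle, 44 mm across, 75 mm high; origin at the centre of its underside
- elastrator: loose steel elastrator (pliers) about 200 mm long lying on the black strip, 20 mm above the table, behind the boards; origin under its pivot
- spare_pin: loose chrome applicator pin, about 84 mm long, 12 mm thick at its head, lying on the black strip; origin under its shank

How it is judged (in metres and radians):
On the way, in this order (a step that is already met when the one before it is completed fails the run):
1. the marker of the green tag buttons is pushed in (value of joint key_tags above 0.007 m), for 0.1 s.
2. the marker of the clear pin box is pushed in (value of joint key_box above 0.007 m), for 0.1 s.
3. the marker of the steel dosing cup is pushed in (value of joint key_cup above 0.007 m), for 0.1 s.
At the end, for the whole second after the job is handed in: The markers of tag buttons, pin box and dosing cup are each in by more than 7 of their 10 mm, the brown bottle's marker is in by less than 3 mm, and all goods and tools rest within 15 mm of where they started (value of joint each of key_tags, key_box, key_cup above 0.007 m and value of joint key_iodine below 0.003 m and distance of each of tag0, tag1, tag2, tag3, pin_box, dosing_cup, iodine, elastrator, spare_pin from where it was at the start of the episode below 0.015 m and linear speed of each of tag0, tag1, tag2, tag3, pin_box, dosing_cup, iodine, elastrator, spare_pin below 0.02 m/s); the robot touches nothing.
It fails at once if the pin box's marker is pressed before that of the tag buttons, or the dosing cup's before that of the pin box ((value of joint key_box above 0.004 m and value of joint key_tags below 0.007 m) or (value of joint key_cup above 0.004 m and value of joint key_box below 0.007 m)).
It fails at once if the brown bottle's marker is pressed (value of joint key_iodine above 0.004 m).
It fails at once if a marker or its board is pushed harder than 25 N (contact force between any of the arm, the fingers and place_tags above 25 N or contact force between any of the arm, the fingers and place_box above 25 N or contact force between any of the arm, the fingers and place_cup above 25 N or contact force between any of the arm, the fingers and place_iodine above 25 N).
It fails at once if any of the goods or tools is lifted by more than 6 mm (height (world z) of any of tag0, pin_box, dosing_cup, iodine above 0.012 m or height (world z) of tag1 above 0.022 m or height (world z) of tag2 above 0.032 m or height (world z) of tag3 above 0.042 m or height (world z) of any of elastrator, spare_pin above 0.026 m).
It fails at once if goods or tools are lifted or shifted by more than 15 mm (distance of any of tag0, tag1, tag2, tag3, pin_box, dosing_cup, iodine, elastrator, spare_pin from where it was at the start of the episode above 0.015 m).
It also fails if it takes over 42 s, if anything falls off the work surface, if the arm or the gripper's body presses on something with over 40 N, if the wrist force passes 120 N, or if a joint passes its speed limit or range.

## Robot

A 7-joint arm with a two-finger parallel gripper is mounted at the origin on the work surface. World frame = base frame: x ahead of the robot, y to its left, z up, the work surface at z = 0. Lengths are in m, angles in degrees, forces in N, time in s.
With the tool pointing down it reaches from about 0.4 to 0.75 m from the base axis. Payload 19.5 kg.
Tool frame: the origin (TCP) lies between the finger pads; the fingertips stand 11 mm ahead of it and the grasp point (between the pads) lies 8 mm behind it (robot.tip_reach is the z of the fingertips in the tool frame, in m); z points along the fingers, y is the line along which they close (so a half turn about z gives the same grasp; the last joint's range is limited). The gripper opens to 85 mm and grips with 20 to 120 N. Pads are 22 mm wide; open, the fingers measure 114 mm over their backs; the gripper's body (76 mm by 85 mm) begins 54 mm behind the grasp point. The pads swing forward as they close: fully open they stand 13 mm farther back than shut.
Start: joints at [-78.02, 40.479, -1.581, 85.061, 1.261, 54.483, -4.326], TCP at [0.143, 0.557, 0.205] pointing down, gripper open.
Joint ranges: [-155.06, 155.06], [-18.47, 123.98], [-90, 86.84], [0, 140.48], [-83.41, 263.41], [0, 116], [-161.91, 161.91]. Speed limits (degrees/s): [108.29, 108.29, 147.25, 147.25, 172.46, 172.46, 172.46].

## Interface

Orientations are given as a 3x3 rotation matrix whose columns are the frame's x, y, z axes.
In Python, from workcell import readout, get_image, camera_params, job, robot gives the robot as it stands. The module is installed in compiled form; this text tells all that it offers.
- The arm moves only by the tool servo_tool, never from a script. Its argument "steps" is a list of rows, each a list of 5 numbers: the gripper command: -1 is fully open, 1 is shut, values between are in proportion, then the shift along the world's x, y, z each as a share of 80 mm, from -1 to 1, then the turn about the world's z as a share of 0.5 rad, from -1 to 1. In form: [[fingers, tx, ty, tz, turn], ...]. A call has 1 to 10 rows; each row is the pose to reach, as a shift and turn from the pose commanded when the call began; what a row does not reach only later rows make up. A row lasts 1/12 s, in which the tool goes at most 41.7 mm and 7.16 degrees, less where a joint would pass 70% of its speed; a pose out of reach is approached as far as the arm can. A call with a number of a shift or a turn outside -1 to 1 is refused whole. A call with a gripper value outside its range is refused whole. The fingers move at their own pace and stop on an object; "grip_force" is the grip in N (left out, the last holds). Time passes only in rows, so rows that repeat a pose let the fingers close. It gives the time, the measured TCP pose, the force, the opening and the grip force at its end, in the units of the state.
- readout.read_state(): the state, without advancing time (a new reading comes with each control period).
- get_image(name): name is "side" or "top"; returns the picture (420x560x3 uint8, blue, green, red); there is no depth.
- camera_params(name): a dict with "fx", "fy", "cx", "cy" (pixels), "dist" ([k1, k2, p1, p2, k3] as OpenCV has them; the pictures are not rectified), "world_from_camera" (4x4, takes a point from camera to world coordinates). Camera axes: x right, y down, z forward; pixel columns grow to the right and rows downward; lengths in m; the calibration is good to about 2 mm. A picture is of the moment at which its call begins. camera_params takes no time and is no camera call.
- job.close_job(): hands the job in; it is judged then, once.
The state is a dict: "t": time; "joint_pos": joint angles; "dq": joint speeds; "effort": joint torques, N m; "eef_pos": TCP position; "eef_rot": TCP orientation; "ft_force": force on the tool from outside, world axes, zero at the start; "ft_torque": the same for the moment, N m; "opening": finger opening in m; "grasp_force": force on a finger pad.
Only numpy, scipy, OpenCV 4.12 (cv2) and the standard library are available. Lean on these libraries where they do the work, as an engineer would, in place of code of your own. Each camera call takes 0.05 s, during which the arm holds its last target. There are 200 camera calls.

## Working session

There is one attempt and no reset: what is moved stays moved. The work goes in short steps, Python scripts to look and compute and a tool call to move; the robot and the scene stay as the last step left them, time stands still between calls to the robot, and variables do not carry over. Pictures are saved under pics/ and viewed, at most 10 in all, crops included, and the job is handed in when it is done.

Besides the shell and the picture viewer there is one more tool, called after "Call:" in YAML: its name, and indented under it one key for each argument. servo_tool: Moves the arm, as the interface text tells. Its arguments: {"type":"object","properties":{"steps":{"type":"array"},"grip_force":{"type":"number"}},"required":["steps"]}

```bash
mkdir -p pics; cat > h.py <<'E'
import numpy as np, cv2
from workcell import readout, get_image, camera_params, job, robot
def ray(cam,uv,z):
    p=camera_params(cam); K=np.array([[p['fx'],0,p['cx']],[0,p['fy'],p['cy']],[0,0,1.]])
    n=cv2.undistortPoints(np.array(uv,float).reshape(-1,1,2),K,np.array(p['dist'],float)).reshape(-1,2)
    T=np.array(p['world_from_camera']); d=np.c_[n,np.ones(len(n))]@T[:3,:3].T; o=T[:3,3]
    return o+d*((z-o[2])/d[:,2])[:,None]
def yellow(im):
    h=cv2.cvtColor(im,cv2.COLOR_BGR2HSV)
    m=cv2.inRange(h,(20,110,90),(35,255,255))
    n,l,s,c=cv2.connectedComponentsWithStats(m)
    return [(c[i],s[i]) for i in range(1,n) if s[i][4]>40]
E
python3 - <<'E'
from h import *
s=readout.read_state(); print(s['t'],s['eef_pos'],s['eef_rot'],s['ft_force'],robot.tip_reach)
for c in('side','top'):
    im=get_image(c); cv2.imwrite(f'pics/{c}0.png',im); print(c,np.round(np.array(camera_params(c)['world_from_camera']),2).tolist())
    for q,st in yellow(im): print(q.round(1),st,ray(c,q,.05).round(4))
E
```

```text
0.0 [0.14261421 0.55674914 0.20504377] [[-9.68714260e-01  2.48178604e-01 -2.49991528e-04]
 [ 2.48178729e-01  9.68713728e-01 -1.01582572e-03]
 [-9.93598498e-06 -1.04608744e-03 -9.99999453e-01]] [-0.21473381  0.28774689  0.21464182] 0.011
side [[-0.96, -0.15, 0.23, 0.43], [-0.27, 0.57, -0.78, 0.63], [-0.02, -0.81, -0.58, 0.53], [0.0, 0.0, 0.0, 1.0]]
[379.7 157.7] [372 154  16   9 121] [[ 0.4855 -0.2153  0.05  ]]
[358.2 196.9] [349 191  19  12 172] [[ 0.505  -0.0714  0.05  ]]
[311.9 250.7] [301 243  22  16 260] [[0.5498 0.0871 0.05  ]]
[314.5 327.2] [301 317  27  22 447] [[0.5137 0.2282 0.05  ]]
top [[0.02, -0.99, 0.16, 0.43], [-1.0, -0.02, 0.01, -0.01], [-0.01, -0.16, -0.99, 1.19], [0.0, 0.0, 0.0, 1.0]]
[ 27.4 214.3] [   0  188   65   51 1532] [[0.6023 0.5666 0.05  ]]
[236.5 243. ] [229 236  16  15 196] [[0.5505 0.0846 0.05  ]]
[170.1 258.2] [163 250  15  17 197] [[0.5139 0.2275 0.05  ]]
[310.  265.5] [303 258  15  16 199] [[ 0.5056 -0.0742  0.05  ]]
[377.7 275.6] [370 268  16  16 202] [[ 0.4866 -0.2198  0.05  ]]
```

View pics/top0.png

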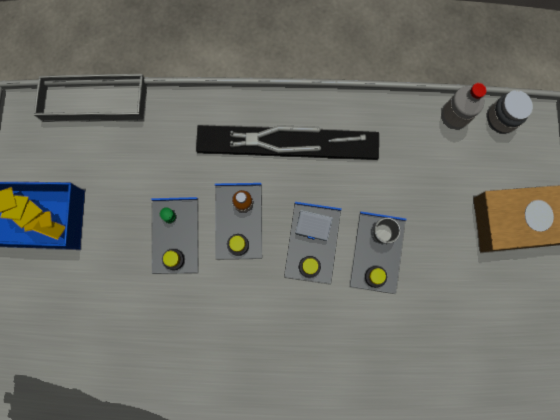

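View pics/side0.png

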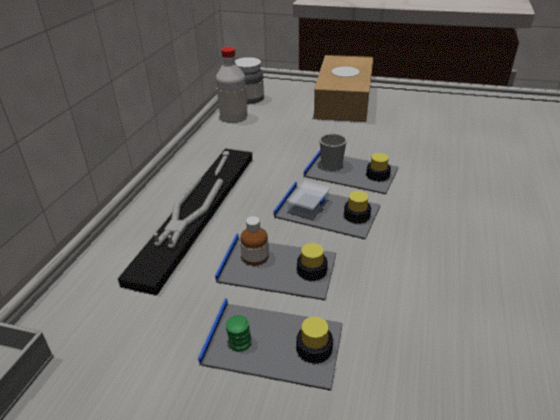

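The top view shows tags (168,214) with marker (172,259), bottle (242,201) with marker (237,243), pin box (314,225) with marker (310,266), and cup (387,231) with marker (377,276). The side view shows the same order, near to far. The two views agree to about 4 mm, and all markers are within reach. Next I close the fingers and move towards the tags marker at (0.514, 0.228).

Call:
servo_tool:
  steps:
    - [1, 0.5, -0.45, 0, 0]
    - [1, 1, -0.9, 0, 0]
    - [1, 1, -0.9, 0, 0]
    - [1, 1, -0.9, 0, 0]
  grip_force: 20

```text
t: 0.43
eef_pos: [0.2272, 0.4814, 0.2056]
eef_rot: [[-0.967, 0.254, 0.002], [0.254, 0.967, -0.002], [-0.002, -0.001, -1.0]]
ft_force: [0.5, -0.5, 0.9]
opening: 0.0389
grasp_force: 0.0
```

Call:
servo_tool:
  steps:
    - [1, 0.5, -0.45, 0, 0]
    - [1, 1, -0.9, 0, 0]
    - [1, 1, -0.9, 0, 0]
    - [1, 1, -0.9, 0, 0]

```text
t: 0.77
eef_pos: [0.3067, 0.4093, 0.2054]
eef_rot: [[-0.967, 0.254, 0.002], [0.254, 0.967, -0.002], [-0.002, -0.002, -1.0]]
ft_force: [0.2, -0.5, 0.2]
opening: 0.0003
grasp_force: 0.0
```

Call:
servo_tool:
  steps:
    - [1, 0.5, -0.45, 0, 0]
    - [1, 1, -0.9, 0, 0]
    - [1, 1, -0.9, 0, 0]
    - [1, 1, -0.9, 0, 0]

```text
t: 1.1
eef_pos: [0.3863, 0.3373, 0.2053]
eef_rot: [[-0.967, 0.254, 0.001], [0.254, 0.967, -0.002], [-0.002, -0.002, -1.0]]
ft_force: [0.0, -1.1, 0.1]
opening: -0.0001
grasp_force: 0.0
```

Call:
servo_tool:
  steps:
    - [1, 0.5, -0.45, 0, 0]
    - [1, 1, -0.9, 0, 0]
    - [1, 1, -0.9, 0, 0]
    - [1, 1, -0.9, 0, 0]
    - [1, 1, -0.9, 0, 0]

```text
t: 1.52
eef_pos: [0.4629, 0.2688, 0.2051]
eef_rot: [[-0.968, 0.25, -0.001], [0.25, 0.968, -0.0], [0.001, -0.0, -1.0]]
ft_force: [-1.5, 0.9, 0.0]
opening: -0.0
grasp_force: 0.0
```

Call:
servo_tool:
  steps:
    - [1, 0.32, -0.25, -0.3, 0]
    - [1, 0.64, -0.51, -0.6, 0]
    - [1, 0.64, -0.51, -1, 0]
    - [1, 0.64, -0.51, -1, 0]
    - [1, 0.64, -0.51, -1, 0]
    - [1, 0.64, -0.51, -1, 0]

```text
t: 2.02
eef_pos: [0.5134, 0.2301, 0.127]
eef_rot: [[-0.969, 0.246, 0.001], [0.246, 0.969, 0.001], [-0.0, 0.001, -1.0]]
ft_force: [-0.2, 0.4, 0.4]
opening: -0.0002
grasp_force: 0.0
```

Call:
servo_tool:
  steps:
    - [1, 0, 0, -0.2, 0]
    - [1, 0, 0, -0.4, 0]
    - [1, 0, 0, -0.6, 0]
    - [1, 0, 0, -0.6, 0]
    - [1, 0, 0, -0.6, 0]

```text
t: 2.43
eef_pos: [0.5138, 0.2293, 0.0788]
eef_rot: [[-0.969, 0.247, 0.001], [0.247, 0.969, 0.001], [-0.001, 0.001, -1.0]]
ft_force: [-0.9, 0.2, 1.3]
opening: 0.0002
grasp_force: 0.0
```

```bash
python3 - <<'E'
from h import *
s=readout.read_state(); print(s['t'],s['eef_pos'],s['ft_force'])
for c in('side','top'):
    im=get_image(c)
    cv2.imwrite(f'pics/{c}1.png',cv2.resize(im[250:390,240:400] if c=='side' else im[190:310,110:270],None,fx=4,fy=4))
E
```

```text
2.4333 [0.51380054 0.22925407 0.07882885] [-0.87793167  0.22896624  1.34960584]
```

View pics/side1.png

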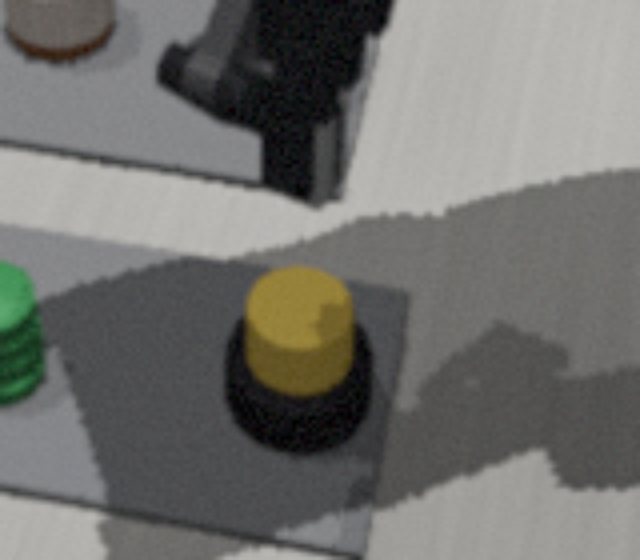

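The side view shows the fingertips at crop (300,195), which is full-frame (315,299), above the tags cap top at full-frame (315,327). I'll project the expected tip position to check that gap, and look at the top view.

```bash
python3 - <<'E'
from h import *
def proj(c,P):
    p=camera_params(c);K=np.array([[p['fx'],0,p['cx']],[0,p['fy'],p['cy']],[0,0,1.]])
    T=np.linalg.inv(np.array(p['world_from_camera']));r,_=cv2.Rodrigues(T[:3,:3])
    return cv2.projectPoints(np.array(P,float),r,T[:3,3],K,np.array(p['dist'],float))[0].reshape(-1,2).round(1)
P=[[.5138,.2293,.0678],[.5138,.2293,.0788],[.514,.2275,.05],[.514,.2275,.028],[.514,.2275,.006]]
print(proj('side',P)); print(proj('top',P))
E
```

```text
[[314.5 318.1]
 [314.7 311.9]
 [314.4 326.8]
 [314.1 338.4]
 [313.8 349.6]]
[[167.6 257.6]
 [166.5 257.2]
 [170.1 258.1]
 [172.2 258.9]
 [174.1 259.6]]
```

View pics/top1.png

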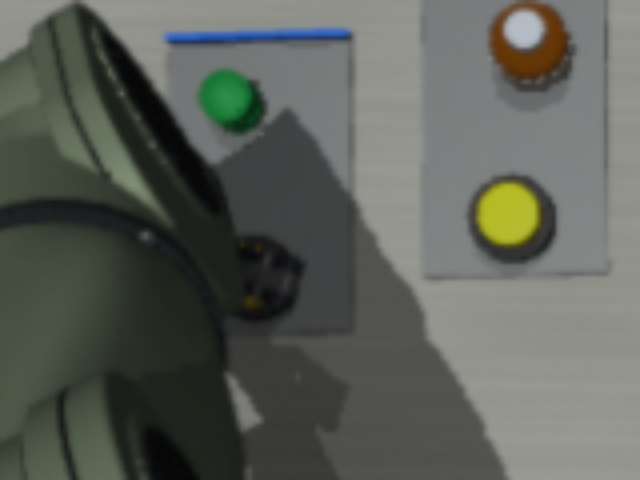

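The top view shows the tags cap mostly hidden by the arm, with a dark gripper part at crop (265,275). The tip seen from the side is about 20 px higher than the projection, so I'll view the whole gripper before pressing.

```bash
python3 - <<'E'
from h import *
im=get_image('side'); im=cv2.convertScaleAbs(im,alpha=1.8,beta=25)
cv2.imwrite('pics/side2.png',cv2.resize(im[150:350,200:460],None,fx=3,fy=3,interpolation=cv2.INTER_CUBIC))
E
```

```text
(no output)
```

View pics/side2.png

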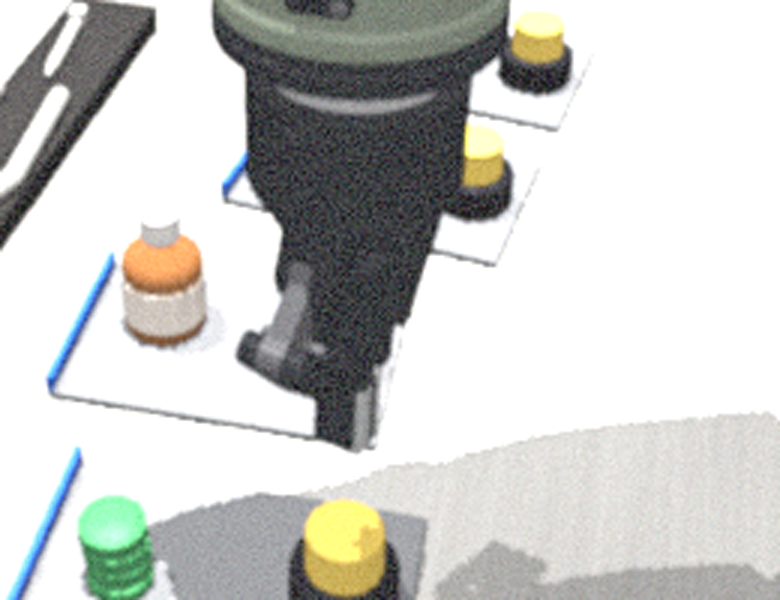

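The side view shows the tip at crop (345,440), full-frame (315,297), clear above the cap at crop (345,530). The tip seems either higher or farther away than computed. I'll go down a little at a time, watching the force and the tip's position in the picture.

Call:
servo_tool:
  steps:
    - [1, 0, 0, -0.08, 0]
    - [1, 0, 0, -0.16, 0]
    - [1, 0, 0, -0.23, 0]
    - [1, 0, 0, -0.23, 0]
    - [1, 0, 0, -0.23, 0]
    - [1, 0, 0, -0.23, 0]

```text
t: 3.08
eef_pos: [0.5139, 0.2282, 0.0591]
eef_rot: [[-0.969, 0.248, -0.0], [0.248, 0.969, -0.0], [0.0, -0.0, -1.0]]
ft_force: [-0.5, -0.2, 0.9]
opening: -0.0003
grasp_force: 0.0
```

```bash
python3 - <<'E'
from h import *
s=readout.read_state(); print(s['t'],s['eef_pos'],s['ft_force'])
a=get_image('side')[220:370,230:400]; b=get_image('top')[200:300,120:240]
f=lambda i:cv2.resize(cv2.convertScaleAbs(i,alpha=2.2,beta=30),(390,int(390*i.shape[0]/i.shape[1])),interpolation=cv2.INTER_CUBIC)
a,b=f(a),f(b); h=max(len(a),len(b)); o=np.zeros((h,790,3),np.uint8); o[:len(a),:390]=a; o[:len(b),400:]=b
cv2.imwrite('pics/both3.png',o); print(a.shape,b.shape)
E
```

```text
3.0833 [0.51391269 0.22820881 0.0590902 ] [-0.51994733 -0.18834699  0.86074323]
(344, 390, 3) (325, 390, 3)
```

View pics/both3.png

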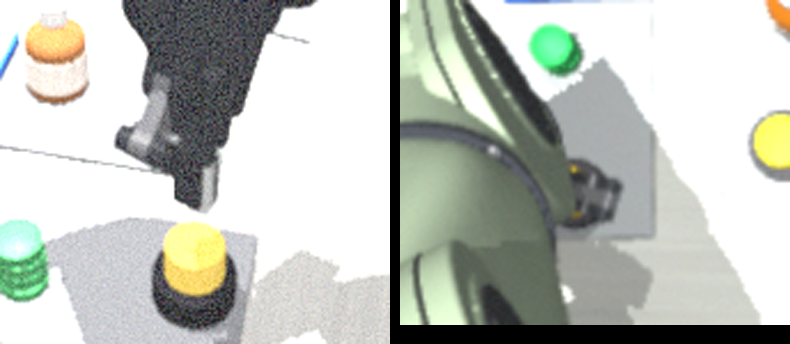

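The side view shows the tip at full-frame (315,309), against about 328 predicted, and there's no contact force. In the top view a gripper part shows at column 185, right of the cap. To settle the tip's true position I'll record it at several known TCP poses and triangulate from the motion.

```bash
python3 - <<'E'
from h import *
for c in('side','top'): cv2.imwrite(f'pics/m0_{c}.png',get_image(c))
E
```

Call:
servo_tool:
  steps:
    - [1, 0, 0, 0.4, 0]
    - [1, 0, 0, 0.8, 0]
    - [1, 0, 0, 0.8, 0]
    - [1, 0, 0, 0.8, 0]
    - [1, 0, 0, 0.8, 0]

```text
t: 3.7
eef_pos: [0.5138, 0.2281, 0.123]
eef_rot: [[-0.969, 0.248, -0.0], [0.248, 0.969, -0.0], [0.0, -0.0, -1.0]]
ft_force: [0.2, -0.1, -0.5]
opening: -0.0003
grasp_force: 0.0
```

```bash
python3 - <<'E'
from h import *
for c in('side','top'): cv2.imwrite(f'pics/m1_{c}.png',get_image(c))
s=readout.read_state(); print(s['t'],s['eef_pos'])
E
```

```text
3.8 [0.51354937 0.22800356 0.12234444]
```

Call:
servo_tool:
  steps:
    - [1, 0, -0.4, 0, 0]
    - [1, 0, -0.8, 0, 0]
    - [1, 0, -1, 0, 0]
    - [1, 0, -1, 0, 0]
    - [1, 0, -1, 0, 0]
    - [1, 0, -1, 0, 0]

```text
t: 4.3
eef_pos: [0.5137, 0.149, 0.1226]
eef_rot: [[-0.969, 0.248, -0.001], [0.248, 0.969, 0.0], [0.001, 0.0, -1.0]]
ft_force: [-0.5, -0.4, -0.5]
opening: -0.0
grasp_force: 0.0
```

```bash
python3 - <<'E'
from h import *
for c in('side','top'): cv2.imwrite(f'pics/m2_{c}.png',get_image(c))
s=readout.read_state(); print(s['t'],s['eef_pos'])
f=lambda i:cv2.resize(cv2.convertScaleAbs(i,alpha=1.5,beta=20),(400,300))
rows=[]
for c,(r0,c0) in(('side',(180,230)),('top',(200,120))):
    rows.append(np.hstack([f(cv2.imread(f'pics/m{k}_{c}.png')[r0:r0+150,c0:c0+200]) for k in(1,2)]))
cv2.imwrite('pics/comp.png',np.vstack(rows))
E
```

```text
4.4 [0.51367245 0.14919689 0.12277418]
```

View pics/comp.png

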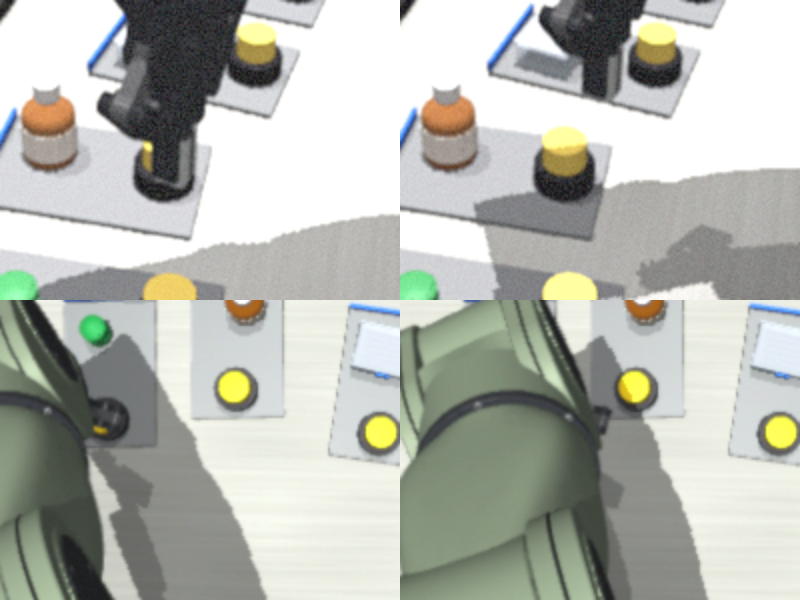

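At TCP z=0.122 the side view shows the tip at (316,272). After moving 79 mm to -y it is at (331,228). Solving for the tip offset from the TCP:

```bash
cat >> h.py <<'E'
def proj(c,P):
    p=camera_params(c);K=np.array([[p['fx'],0,p['cx']],[0,p['fy'],p['cy']],[0,0,1.]])
    T=np.linalg.inv(np.array(p['world_from_camera']));r,_=cv2.Rodrigues(T[:3,:3])
    return cv2.projectPoints(np.array(P,float),r,T[:3,3],K,np.array(p['dist'],float))[0].reshape(-1,2)
E
python3 - <<'E'
from h import *
from scipy.optimize import least_squares
E=np.array([[.5139,.2282,.0591],[.5135,.228,.1223],[.5137,.1492,.1228]])
U=np.array([[315,309.4],[316,272],[331,228.5]])
f=lambda o:(proj('side',E+o)-U).ravel()
r=least_squares(f,[0,0,-.011]); print(r.x.round(4),r.fun.round(2), np.sqrt(np.diag(np.linalg.inv(r.jac.T@r.jac))).round(4))
for o in([0,0,-.011],[0,-.033,-.011],[0,0,.024],[0,-.0145,-.011]): print(o,f(np.array(o)).round(1))
p=camera_params('side');print(p)
E
```

```text
[-0.0011  0.0039  0.0262] [ 0.08  0.61  0.58 -0.89 -0.73  0.35] [0.0016 0.0074 0.007 ]
[0, 0, -0.011] [-0.6 18.8 -0.3 20.1 -2.  20.9]
[0, -0.033, -0.011] [ 5.  -0.4  5.7  1.3  2.8  5.6]
[0, 0, 0.024] [-0.1 -0.6  0.4 -1.9 -1.  -0.2]
[0, -0.0145, -0.011] [ 1.9 10.2  2.4 11.6  0.1 14. ]
{'fx': 486.0082816724016, 'fy': 486.0082816724016, 'cx': 283.33641924119416, 'cy': 208.17381789861903, 'dist': array([0.05029984, 0.        , 0.        , 0.        , 0.        ]), 'world_from_camera': array([[-0.96175703, -0.14589858,  0.23181248,  0.43175755],
       [-0.27334181,  0.56543968, -0.77817879,  0.62843127],
       [-0.0175408 , -0.81178296, -0.58369577,  0.52658443],
       [ 0.        ,  0.        ,  0.        ,  1.        ]])}
```

The fit puts the tip on the tool axis sideways (within about 4 mm), but about 35 mm higher than the nominal 11 mm reach. So the lateral aim is right, and contact has to be found by force. I'm going back over the tags marker and down in small steps.

Call:
servo_tool:
  steps:
    - [1, 0, 0.4, 0, 0]
    - [1, 0, 0.8, 0, 0]
    - [1, 0, 1, 0, 0]
    - [1, 0, 1, -0.3, 0]
    - [1, 0, 1, -0.6, 0]
    - [1, 0, 1, -0.8, 0]
    - [1, 0, 1, -0.8, 0]
    - [1, 0, 1, -0.8, 0]
    - [1, 0, 1, -0.8, 0]

```text
t: 5.15
eef_pos: [0.5142, 0.2287, 0.06]
eef_rot: [[-0.969, 0.248, 0.001], [0.248, 0.969, 0.0], [-0.001, 0.001, -1.0]]
ft_force: [0.7, 0.4, -0.4]
opening: 0.0001
grasp_force: 0.0
```

Call:
servo_tool:
  steps:
    - [1, 0, 0, -0.02, 0]
    - [1, 0, 0, -0.04, 0]
    - [1, 0, 0, -0.04, 0]
    - [1, 0, 0, -0.04, 0]
    - [1, 0, 0, -0.04, 0]

```text
t: 5.57
eef_pos: [0.514, 0.2282, 0.0561]
eef_rot: [[-0.969, 0.248, 0.0], [0.248, 0.969, 0.0], [-0.0, 0.0, -1.0]]
ft_force: [0.5, -0.3, 0.2]
opening: 0.0
grasp_force: 0.0
```

Call:
servo_tool:
  steps:
    - [1, 0, 0, -0.02, 0]
    - [1, 0, 0, -0.05, 0]
    - [1, 0, 0, -0.05, 0]
    - [1, 0, 0, -0.05, 0]

```text
t: 5.9
eef_pos: [0.5138, 0.2281, 0.0517]
eef_rot: [[-0.969, 0.248, -0.0], [0.248, 0.969, -0.0], [0.0, -0.0, -1.0]]
ft_force: [0.2, 1.1, 0.3]
opening: -0.0002
grasp_force: 0.0
```

Call:
servo_tool:
  steps:
    - [1, 0, 0, -0.02, 0]
    - [1, 0, 0, -0.05, 0]
    - [1, 0, 0, -0.05, 0]
    - [1, 0, 0, -0.05, 0]

```text
t: 6.23
eef_pos: [0.5138, 0.2281, 0.0477]
eef_rot: [[-0.969, 0.248, -0.0], [0.248, 0.969, -0.0], [0.0, -0.0, -1.0]]
ft_force: [0.1, 0.1, 0.1]
opening: 0.0002
grasp_force: 0.0
```

```bash
python3 - <<'E'
from h import *
s=readout.read_state(); print(s['t'],s['eef_pos'],s['ft_force'])
cv2.imwrite('pics/n0.png',cv2.resize(cv2.convertScaleAbs(get_image('side')[220:360,230:400],alpha=1.6,beta=20),None,fx=4,fy=4,interpolation=cv2.INTER_CUBIC))
E
```

```text
6.2333 [0.51380197 0.22814825 0.04769067] [0.11306184 0.13970083 0.0738764 ]
```

View pics/n0.png

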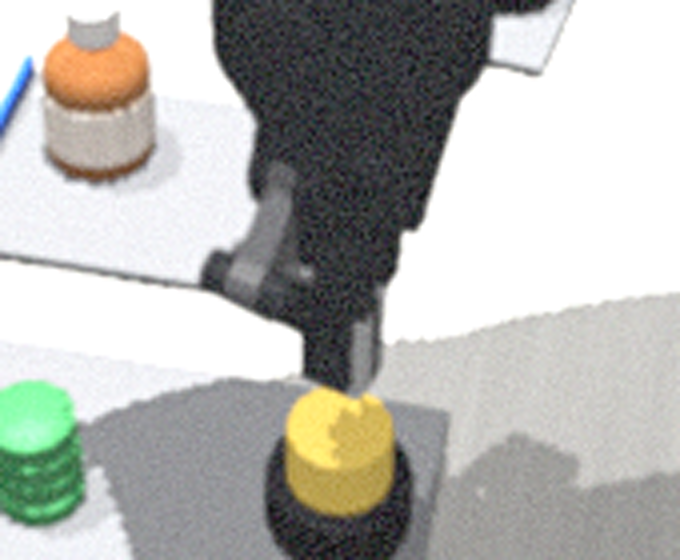

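The tip is at crop (340,388), still above the cap top centre at (340,432), which leaves about 18 mm. There's no force. Continuing down in small steps.

Call:
servo_tool:
  steps:
    - [1, 0, 0, -0.03, 0]
    - [1, 0, 0, -0.07, 0]
    - [1, 0, 0, -0.1, 0]
    - [1, 0, 0, -0.1, 0]
    - [1, 0, 0, -0.1, 0]

```text
t: 6.7
eef_pos: [0.5138, 0.2281, 0.0397]
eef_rot: [[-0.969, 0.248, -0.0], [0.248, 0.969, -0.0], [0.0, -0.0, -1.0]]
ft_force: [-0.5, 0.2, 0.2]
opening: 0.0001
grasp_force: 0.0
```

Call:
servo_tool:
  steps:
    - [1, 0, 0, -0.02, 0]
    - [1, 0, 0, -0.05, 0]
    - [1, 0, 0, -0.05, 0]
    - [1, 0, 0, -0.05, 0]

```text
t: 7.03
eef_pos: [0.5138, 0.2282, 0.0357]
eef_rot: [[-0.969, 0.248, -0.0], [0.248, 0.969, -0.0], [0.0, -0.0, -1.0]]
ft_force: [-0.4, -0.2, -0.1]
opening: 0.0001
grasp_force: 0.0
```

Call:
servo_tool:
  steps:
    - [1, 0, 0, -0.02, 0]
    - [1, 0, 0, -0.04, 0]
    - [1, 0, 0, -0.04, 0]
    - [1, 0, 0, -0.04, 0]

```text
t: 7.37
eef_pos: [0.5139, 0.2281, 0.0326]
eef_rot: [[-0.969, 0.248, -0.0], [0.248, 0.969, -0.0], [0.0, -0.0, -1.0]]
ft_force: [0.2, 0.3, -0.1]
opening: 0.0001
grasp_force: 0.0
```

Call:
servo_tool:
  steps:
    - [1, 0, 0, -0.02, 0]
    - [1, 0, 0, -0.04, 0]
    - [1, 0, 0, -0.04, 0]
    - [1, 0, 0, -0.04, 0]

```text
t: 7.7
eef_pos: [0.5139, 0.2281, 0.0294]
eef_rot: [[-0.969, 0.248, -0.0], [0.248, 0.969, -0.0], [0.0, -0.0, -1.0]]
ft_force: [0.2, -0.3, 0.5]
opening: -0.0
grasp_force: 0.0
```

```bash
python3 - <<'E'
from h import *
s=readout.read_state(); print(s['t'],s['eef_pos'],s['ft_force'])
im=get_image('side')
for q,st in yellow(im): print(q.round(1),st)
cv2.imwrite('pics/n1.png',cv2.resize(cv2.convertScaleAbs(im[220:360,230:400],alpha=1.6,beta=20),None,fx=4,fy=4,interpolation=cv2.INTER_CUBIC))
E
```

```text
7.7 [0.51385674 0.22813799 0.02937693] [ 0.20598866 -0.30080795  0.47394993]
[379.  161.7] [371 152  17  19 248]
[314.2 335.5] [301 321  27  27 509]
```

Call:
servo_tool:
  steps:
    - [1, 0, 0, -0.02, 0]
    - [1, 0, 0, -0.04, 0]
    - [1, 0, 0, -0.04, 0]
    - [1, 0, 0, -0.04, 0]

```text
t: 8.08
eef_pos: [0.5138, 0.2281, 0.0261]
eef_rot: [[-0.969, 0.248, -0.0], [0.248, 0.969, -0.0], [0.0, -0.0, -1.0]]
ft_force: [0.3, -0.8, -0.5]
opening: -0.0
grasp_force: 0.0
```

Call:
servo_tool:
  steps:
    - [1, 0, 0, -0.02, 0]
    - [1, 0, 0, -0.03, 0]
    - [1, 0, 0, -0.03, 0]
    - [1, 0, 0, -0.03, 0]

```text
t: 8.42
eef_pos: [0.5139, 0.2282, 0.0238]
eef_rot: [[-0.969, 0.248, -0.0], [0.248, 0.969, -0.0], [0.0, -0.0, -1.0]]
ft_force: [-1.0, -0.4, 0.6]
opening: 0.0001
grasp_force: 0.1
```

Call:
servo_tool:
  steps:
    - [1, 0, 0, -0.02, 0]
    - [1, 0, 0, -0.03, 0]
    - [1, 0, 0, -0.03, 0]
    - [1, 0, 0, -0.03, 0]

```text
t: 8.75
eef_pos: [0.514, 0.2282, 0.0215]
eef_rot: [[-0.969, 0.248, 0.0], [0.248, 0.969, -0.0], [-0.0, -0.0, -1.0]]
ft_force: [0.5, 1.3, 1.8]
opening: -0.0001
grasp_force: 1.0
```

```bash
python3 - <<'E'
from h import *
s=readout.read_state(); print(s['t'],s['eef_pos'],s['ft_force'])
a=get_image('side')[250:360,260:380]; b=get_image('top')[215:295,130:230]
f=lambda i:cv2.resize(cv2.convertScaleAbs(i,alpha=1.8,beta=20),(390,int(390*i.shape[0]/i.shape[1])),interpolation=cv2.INTER_CUBIC)
a,b=f(a),f(b); o=np.zeros((max(len(a),len(b)),790,3),np.uint8); o[:len(a),:390]=a; o[:len(b),400:]=b
cv2.imwrite('pics/both4.png',o)
E
```

```text
8.75 [0.51395736 0.22817049 0.02147191] [0.48665171 1.25458705 1.82855406]
```

View pics/both4.png

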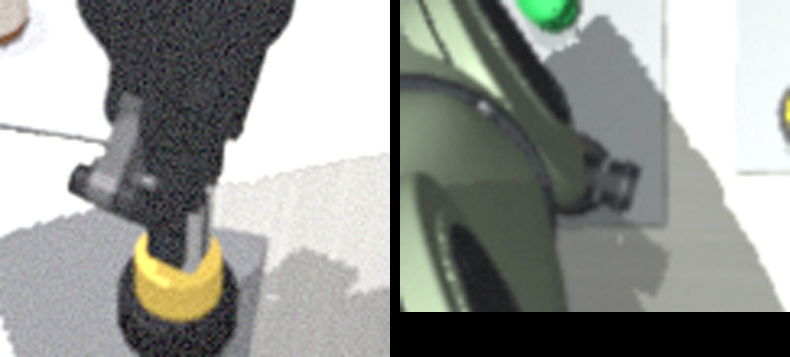

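The side view shows the tip resting centred on the tags cap at crop (180,262), with about 1.8 N. Contact came at TCP z≈0.023, so full travel needs TCP ≈0.008, at about 6 N.

Call:
servo_tool:
  steps:
    - [1, 0, 0, -0.03, 0]
    - [1, 0, 0, -0.06, 0]
    - [1, 0, 0, -0.09, 0]
    - [1, 0, 0, -0.09, 0]
    - [1, 0, 0, -0.09, 0]

```text
t: 9.27
eef_pos: [0.5139, 0.2282, 0.0141]
eef_rot: [[-0.969, 0.248, -0.0], [0.248, 0.969, -0.0], [0.0, -0.0, -1.0]]
ft_force: [1.1, 0.5, 1.4]
opening: -0.0001
grasp_force: 0.8
```

Call:
servo_tool:
  steps:
    - [1, 0, 0, -0.03, 0]
    - [1, 0, 0, -0.06, 0]
    - [1, 0, 0, -0.06, 0]
    - [1, 0, 0, -0.06, 0]
    - [1, 0, 0, -0.06, 0]

```text
t: 9.68
eef_pos: [0.5139, 0.2282, 0.0095]
eef_rot: [[-0.969, 0.248, 0.0], [0.248, 0.969, -0.0], [-0.0, -0.0, -1.0]]
ft_force: [-0.8, 0.8, 5.6]
opening: 0.0001
grasp_force: 2.8
```

5.6 N puts it past the end stop. Rise, then move to the box marker at (0.5055, -0.073).

Call:
servo_tool:
  steps:
    - [1, 0, 0, 0.3, 0]
    - [1, 0, 0, 0.7, 0]
    - [1, 0, 0, 1, 0]
    - [1, 0, 0, 1, 0]
    - [1, 0, -0.4, 1, 0]
    - [1, 0, -0.8, 1, 0]
    - [1, 0, -1, 1, 0]
    - [1, 0, -1, 1, 0]

```text
t: 10.35
eef_pos: [0.514, 0.144, 0.0892]
eef_rot: [[-0.968, 0.252, -0.001], [0.252, 0.968, -0.002], [0.0, -0.002, -1.0]]
ft_force: [0.2, -1.4, -0.1]
opening: -0.0001
grasp_force: 0.0
```

Call:
servo_tool:
  steps:
    - [1, 0, -0.5, 0, 0]
    - [1, 0, -1, 0, 0]
    - [1, 0, -1, 0, 0]
    - [1, 0, -1, 0, 0]

```text
t: 10.68
eef_pos: [0.5139, 0.0665, 0.0892]
eef_rot: [[-0.968, 0.251, -0.0], [0.251, 0.968, -0.001], [0.0, -0.001, -1.0]]
ft_force: [-0.5, 1.1, 0.2]
opening: -0.0002
grasp_force: 0.0
```

Call:
servo_tool:
  steps:
    - [1, 0, -0.5, 0, 0]
    - [1, 0, -1, 0, 0]
    - [1, 0, -1, 0, 0]
    - [1, 0, -1, 0, 0]

```text
t: 11.02
eef_pos: [0.514, -0.0125, 0.0893]
eef_rot: [[-0.968, 0.25, -0.0], [0.25, 0.968, -0.0], [0.0, -0.0, -1.0]]
ft_force: [0.4, 1.2, -1.1]
opening: -0.0
grasp_force: 0.0
```

Call:
servo_tool:
  steps:
    - [1, -0.05, -0.4, 0, 0]
    - [1, -0.1, -0.76, 0, 0]
    - [1, -0.1, -0.76, 0, 0]
    - [1, -0.1, -0.76, 0, 0]
    - [1, -0.1, -0.76, 0, 0]
    - [1, -0.1, -0.76, 0, 0]

```text
t: 11.52
eef_pos: [0.5063, -0.0706, 0.0894]
eef_rot: [[-0.969, 0.246, 0.0], [0.246, 0.969, 0.001], [0.0, 0.001, -1.0]]
ft_force: [-0.1, -0.9, -0.1]
opening: 0.0003
grasp_force: 0.0
```

```bash
python3 - <<'E'
from h import *
s=readout.read_state(); print(s['t'],s['eef_pos'],s['ft_force'])
for c in('side','top'):
    for q,st in yellow(get_image(c)): print(c,q.round(1),st,ray(c,q,.05).round(4),ray(c,q,.04).round(4))
E
```

```text
11.5167 [ 0.50627212 -0.07061145  0.08943331] [-0.05939911 -0.89433078 -0.13073414]
side [379.8 157.9] [372 154  16  10 125] [[ 0.4852 -0.2148  0.05  ]] [[ 0.4863 -0.2325  0.04  ]]
side [358.  196.9] [349 192  19  11 160] [[ 0.5054 -0.0711  0.05  ]] [[ 0.5069 -0.0858  0.04  ]]
side [311.9 250.9] [302 244  21  15 261] [[0.5498 0.0875 0.05  ]] [[0.5523 0.0762 0.04  ]]
side [314.4 332.5] [301 322  28  22 472] [[0.512  0.2364 0.05  ]] [[0.5137 0.2281 0.04  ]]
top [ 27.4 214.2] [   0  187   65   52 1553] [[0.6026 0.5667 0.05  ]] [[0.604  0.5718 0.04  ]]
top [236.6 242.8] [229 235  16  16 204] [[0.5509 0.0844 0.05  ]] [[0.5519 0.0852 0.04  ]]
top [171.1 258.5] [164 251  15  16 196] [[0.5133 0.2253 0.05  ]] [[0.514  0.2274 0.04  ]]
top [381.  272.3] [375 268  11  12  66] [[ 0.4938 -0.227   0.05  ]] [[ 0.4944 -0.2289  0.04  ]]
```

The tags marker now measures z=0.04, right in. Now the box marker.

Call:
servo_tool:
  steps:
    - [1, 0, -0.03, -0.2, 0]
    - [1, 0, -0.03, -0.4, 0]
    - [1, 0, -0.03, -0.6, 0]
    - [1, 0, -0.03, -0.75, 0]
    - [1, 0, -0.03, -0.75, 0]
    - [1, 0, -0.03, -0.75, 0]

```text
t: 12.12
eef_pos: [0.5058, -0.0744, 0.0294]
eef_rot: [[-0.969, 0.247, -0.001], [0.247, 0.969, 0.0], [0.001, -0.0, -1.0]]
ft_force: [-0.2, -0.4, -0.2]
opening: 0.0002
grasp_force: 0.0
```

Call:
servo_tool:
  steps:
    - [1, 0, 0, -0.04, 0]
    - [1, 0, 0, -0.08, 0]
    - [1, 0, 0, -0.11, 0]
    - [1, 0, 0, -0.11, 0]
    - [1, 0, 0, -0.11, 0]

```text
t: 12.53
eef_pos: [0.5062, -0.075, 0.0208]
eef_rot: [[-0.969, 0.248, 0.001], [0.248, 0.969, -0.0], [-0.001, 0.0, -1.0]]
ft_force: [1.5, 1.3, 0.9]
opening: -0.0001
grasp_force: 0.9
```

Contact is as expected (about 1 N). Pressing on.

Call:
servo_tool:
  steps:
    - [1, 0, 0, -0.03, 0]
    - [1, 0, 0, -0.06, 0]
    - [1, 0, 0, -0.09, 0]
    - [1, 0, 0, -0.09, 0]
    - [1, 0, 0, -0.09, 0]

```text
t: 12.95
eef_pos: [0.5058, -0.075, 0.0133]
eef_rot: [[-0.969, 0.248, -0.0], [0.248, 0.969, -0.0], [0.0, -0.0, -1.0]]
ft_force: [0.7, -0.2, 1.2]
opening: -0.0001
grasp_force: 0.8
```

Call:
servo_tool:
  steps:
    - [1, 0, 0, -0.03, 0]
    - [1, 0, 0, -0.05, 0]
    - [1, 0, 0, -0.05, 0]
    - [1, 0, 0, -0.05, 0]
    - [1, 0, 0, -0.05, 0]

```text
t: 13.37
eef_pos: [0.5058, -0.075, 0.0095]
eef_rot: [[-0.969, 0.248, -0.0], [0.248, 0.969, -0.0], [0.0, -0.0, -1.0]]
ft_force: [-0.5, 1.4, 6.9]
opening: -0.0001
grasp_force: 2.8
```

Call:
servo_tool:
  steps:
    - [1, 0, 0, 0.3, 0]
    - [1, 0, 0, 0.7, 0]
    - [1, 0, 0, 1, 0]
    - [1, 0, 0, 1, 0]
    - [1, 0, -0.4, 1, 0]
    - [1, 0, -0.8, 1, 0]
    - [1, 0, -1, 1, 0]
    - [1, 0, -1, 1, 0]

```text
t: 14.03
eef_pos: [0.5049, -0.1592, 0.089]
eef_rot: [[-0.967, 0.253, -0.001], [0.253, 0.967, -0.002], [0.001, -0.002, -1.0]]
ft_force: [0.1, -0.7, -0.4]
opening: -0.0003
grasp_force: 0.0
```

Call:
servo_tool:
  steps:
    - [1, -0.12, -0.4, 0, 0]
    - [1, -0.25, -0.79, 0, 0]
    - [1, -0.25, -0.79, 0, 0]
    - [1, -0.25, -0.79, 0, 0]
    - [1, -0.25, -0.79, 0, 0]
    - [1, -0.25, -0.79, 0, 0]

```text
t: 14.53
eef_pos: [0.4862, -0.2169, 0.0893]
eef_rot: [[-0.969, 0.247, -0.0], [0.247, 0.969, 0.001], [0.0, 0.0, -1.0]]
ft_force: [0.2, -0.2, -0.4]
opening: -0.0003
grasp_force: 0.0
```

```bash
python3 - <<'E'
from h import *
s=readout.read_state(); print(s['t'],s['eef_pos'],s['ft_force'])
for c in('side','top'):
    for q,st in yellow(get_image(c)): print(c,q.round(1),st,ray(c,q,.05).round(4),ray(c,q,.04).round(4))
E
```

```text
14.5333 [ 0.48623742 -0.21690499  0.08933401] [ 0.2092422  -0.19479896 -0.4496319 ]
side [379.2 157.5] [372 154  16   9 106] [[ 0.4866 -0.2161  0.05  ]] [[ 0.4877 -0.2338  0.04  ]]
side [357.8 201.6] [348 196  20  12 177] [[ 0.5034 -0.0572  0.05  ]] [[ 0.5049 -0.0716  0.04  ]]
side [311.9 250.8] [302 243  21  16 261] [[0.5498 0.0873 0.05  ]] [[0.5523 0.0759 0.04  ]]
side [314.4 332.5] [301 322  28  22 471] [[0.5121 0.2363 0.05  ]] [[0.5137 0.2281 0.04  ]]
top [ 27.4 214.2] [   0  187   65   52 1558] [[0.6026 0.5666 0.05  ]] [[0.604  0.5716 0.04  ]]
top [236.6 242.8] [229 235  16  17 205] [[0.5508 0.0844 0.05  ]] [[0.5519 0.0852 0.04  ]]
top [171.  258.5] [164 251  15  16 199] [[0.5133 0.2255 0.05  ]] [[0.514  0.2276 0.04  ]]
top [309.8 265.8] [302 258  16  16 205] [[ 0.5051 -0.0738  0.05  ]] [[ 0.5057 -0.0743  0.04  ]]
```

The box marker is in (z=0.04 fits) and the bottle's is unchanged. Now the cup marker.

Call:
servo_tool:
  steps:
    - [1, 0, 0, -0.2, 0]
    - [1, 0, 0, -0.4, 0]
    - [1, 0, 0, -0.6, 0]
    - [1, 0, 0, -0.75, 0]
    - [1, 0, 0, -0.75, 0]
    - [1, 0, 0, -0.75, 0]

```text
t: 15.13
eef_pos: [0.4859, -0.2176, 0.0294]
eef_rot: [[-0.969, 0.247, -0.001], [0.247, 0.969, 0.0], [0.001, 0.0, -1.0]]
ft_force: [0.2, 0.1, 0.9]
opening: 0.0001
grasp_force: 0.0
```

Call:
servo_tool:
  steps:
    - [1, 0, 0, -0.04, 0]
    - [1, 0, 0, -0.08, 0]
    - [1, 0, 0, -0.11, 0]
    - [1, 0, 0, -0.11, 0]
    - [1, 0, 0, -0.11, 0]

```text
t: 15.55
eef_pos: [0.4862, -0.2182, 0.0209]
eef_rot: [[-0.969, 0.248, 0.001], [0.248, 0.969, -0.0], [-0.001, -0.0, -1.0]]
ft_force: [0.8, 0.5, 2.2]
opening: 0.0001
grasp_force: 0.9
```

Call:
servo_tool:
  steps:
    - [1, 0, 0, -0.03, 0]
    - [1, 0, 0, -0.06, 0]
    - [1, 0, 0, -0.09, 0]
    - [1, 0, 0, -0.09, 0]
    - [1, 0, 0, -0.09, 0]

```text
t: 15.97
eef_pos: [0.4858, -0.2182, 0.0133]
eef_rot: [[-0.969, 0.248, -0.0], [0.248, 0.969, -0.0], [0.0, -0.0, -1.0]]
ft_force: [1.0, 0.2, 2.1]
opening: 0.0001
grasp_force: 0.8
```

Call:
servo_tool:
  steps:
    - [1, 0, 0, -0.03, 0]
    - [1, 0, 0, -0.05, 0]
    - [1, 0, 0, -0.05, 0]
    - [1, 0, 0, -0.05, 0]
    - [1, 0, 0, -0.05, 0]

```text
t: 16.38
eef_pos: [0.4858, -0.2182, 0.0095]
eef_rot: [[-0.969, 0.248, -0.0], [0.248, 0.969, -0.0], [0.0, -0.0, -1.0]]
ft_force: [-0.1, 0.2, 4.9]
opening: -0.0001
grasp_force: 2.8
```

Call:
servo_tool:
  steps:
    - [1, 0, 0, 0.3, 0]
    - [1, 0, 0, 0.7, 0]
    - [1, 0, 0, 1, 0]
    - [1, 0, 0, 1, 0]
    - [1, -0.5, 0, 1, 0]
    - [1, -1, 0, 1, 0]
    - [1, -1, 0, 1, 0]
    - [1, -1, 0, 1, 0]
    - [1, -1, 0, 1, 0]

```text
t: 17.13
eef_pos: [0.4064, -0.2184, 0.0894]
eef_rot: [[-0.969, 0.248, 0.001], [0.248, 0.969, -0.0], [-0.001, -0.0, -1.0]]
ft_force: [0.8, 0.9, -0.1]
opening: -0.0001
grasp_force: 0.0
```

```bash
python3 - <<'E'
from h import *
s=readout.read_state(); print(s['t'],s['eef_pos'],s['ft_force'],np.abs(s['dq']).max())
for c in('side','top'):
    im=get_image(c)
    for q,st in yellow(im): print(c,q.round(1),st,ray(c,q,.05).round(4),ray(c,q,.04).round(4))
    cv2.imwrite(f'pics/{c}9.png',im)
t=cv2.imread('pics/top9.png')[100:310,140:420]; u=cv2.imread('pics/top0.png')[100:310,140:420]
cv2.imwrite('pics/fin.png',cv2.resize(np.vstack([u,t]),None,fx=1.4,fy=1.4))
E
```

```text
17.1333 [ 0.40641837 -0.21835828  0.08941364] [ 0.7945713  0.8675638 -0.0553735] 1.1756083728468538
side [378.7 161.9] [371 158  16   9 118] [[ 0.4854 -0.199   0.05  ]] [[ 0.4865 -0.2164  0.04  ]]
side [357.8 201.5] [348 196  20  12 178] [[ 0.5035 -0.0573  0.05  ]] [[ 0.505  -0.0717  0.04  ]]
side [311.9 250.9] [301 244  22  15 261] [[0.5498 0.0875 0.05  ]] [[0.5523 0.0761 0.04  ]]
side [314.4 332.5] [301 322  28  22 471] [[0.512  0.2363 0.05  ]] [[0.5137 0.2281 0.04  ]]
top [ 27.4 214.2] [   0  187   65   52 1549] [[0.6025 0.5665 0.05  ]] [[0.604  0.5716 0.04  ]]
top [236.6 242.8] [229 235  16  16 203] [[0.5509 0.0844 0.05  ]] [[0.5519 0.0853 0.04  ]]
top [171.1 258.4] [164 251  15  16 195] [[0.5134 0.2254 0.05  ]] [[0.5141 0.2275 0.04  ]]
top [309.8 265.8] [302 258  16  16 203] [[ 0.5051 -0.0738  0.05  ]] [[ 0.5057 -0.0743  0.04  ]]
top [376.8 275.6] [369 268  16  16 193] [[ 0.4866 -0.218   0.05  ]] [[ 0.4871 -0.2198  0.04  ]]
```

View pics/fin.png

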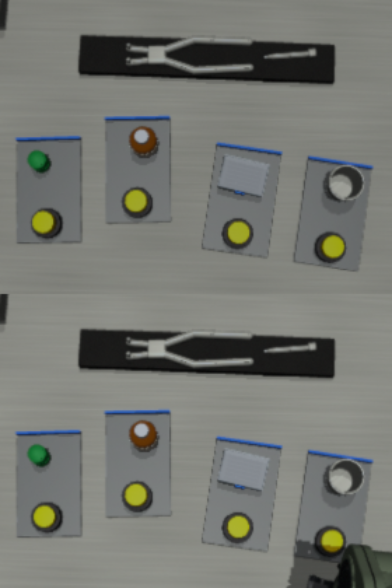

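The before and after pictures match: tools at crop (160,55) and (290,55), and all goods unmoved. All three markers fit z=0.04, and the bottle's fits z=0.05. The gripper is clear, so I'm handing in.

```bash
python3 -c "
from workcell import job
print(job.close_job())"
```

```text
the job is handed in; nothing more can be done
None
```

The tag, pin box and dosing cup markers were pressed right in, in that order, with no more than about 7 N read at the wrist; the bottle's marker is still up, no goods or tools moved in the before/after pictures, and the job is handed in (no verdict was returned).

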